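# Put the cutting dies away in their trays

## Task

Sort the four loose steel cutting dies into the four wooden trays: each die goes into the tray whose black floor silhouette has its shape. Set each one down flat on the tray floor, same way up as it lies now, centred on its silhouette and lined up with it lengthways (either end first). Let go of them all, and do not disturb the glue bottle or the hammer.

Things in the scene. Friction and masses are not known exactly. Their poses are not given: they have to be found in the camera images.
- die_round: Round die: ring of 60 mm outer diameter, one blue bar across it. Grip across any diameter. Dark steel strip 4 mm thick on edge, 32 mm high, hollow, no floor, about 190 g; both ends alike. Origin: centre of its underside, z up. Lies flat, loose on the bench.
- die_strap: Long narrow strap die: 104 mm long (x), 34 mm wide (y), straight sides, half-round ends, two blue bars. Grip across the width. Dark steel strip 4 mm thick on edge, 32 mm high, hollow, no floor, about 260 g; both ends alike. Origin: centre of its underside, z up. Lies flat, loose on the bench.
- die_waist: Waisted (hourglass) die: 96 mm long (x), 60 mm wide (y) at its ends, with a straight waist 36 mm wide and 38 mm long; a blue bar near each end. Grip across the waist. Dark steel strip 4 mm thick on edge, 32 mm high, hollow, no floor, about 300 g; both ends alike. Origin: centre of its underside, z up. Lies flat, loose on the bench.
- die_rect: Rectangular die: 80 mm long (x), 56 mm wide (y), square corners, two blue bars. Grip across the width. Dark steel strip 4 mm thick on edge, 32 mm high, hollow, no floor, about 270 g; both ends alike. Origin: centre of its underside, z up. Lies flat, loose on the bench.
- tray_round: Shallow light wooden tray, fixed, black silhouette mid-floor: a disc of 60 mm diameter. Outside 134 (x) by 92 mm (y), inside 126 by 84; walls 4 mm thick, rim 14 mm and floor 4 mm above the bench. Origin: centre of its underside, at bench height, z up. The trays differ only in silhouette.
- tray_strap: Shallow light wooden tray, fixed, black silhouette mid-floor: a long narrow strip with round ends, 104 mm along x by 34 mm. Outside 134 (x) by 92 mm (y), inside 126 by 84; walls 4 mm thick, rim 14 mm and floor 4 mm above the bench. Origin: centre of its underside, at bench height, z up. The trays differ only in silhouette.
- tray_waist: Shallow light wooden tray, fixed, black silhouette mid-floor: an hourglass, 96 mm along x by 60 mm with a 36 mm waist. Outside 134 (x) by 92 mm (y), inside 126 by 84; walls 4 mm thick, rim 14 mm and floor 4 mm above the bench. Origin: centre of its underside, at bench height, z up. The trays differ only in silhouette.
- tray_rect: Shallow light wooden tray, fixed, black silhouette mid-floor: a plain rectangle, 80 mm along x by 56 mm. Outside 134 (x) by 92 mm (y), inside 126 by 84; walls 4 mm thick, rim 14 mm and floor 4 mm above the bench. Origin: centre of its underside, at bench height, z up. The trays differ only in silhouette.
- glue_bottle: Bystander: white round squeeze bottle with a pointed nozzle, standing loose, 52 mm diameter, 125 mm high, origin at the centre of its underside, z up. Not to be disturbed.
- hammer: Bystander: hammer lying loose on the bench, about 0.3 m long along its x, handle to -x, under 50 mm high; origin at its underside. Not to be disturbed.
Things that resemble listed ones, but are neither listed nor needed, are in the scene too. Leave any pink look-alike of the die_strap alone. Leave any purple look-alike of the die_rect alone.

How it is judged:
By the outcome, as a careful person would: the job done as asked, in the order asked, and still so for the second after the job is handed in, with the robot touching nothing.
It also fails if it takes over 104 s, if anything falls off the work surface, if the arm or the gripper's body presses on something with over 40 N, if the wrist force passes 120 N, or if a joint passes its speed limit or range.

## Robot

A 7-joint arm with a two-finger parallel gripper is mounted at the origin on the work surface. World frame = base frame: x ahead of the robot, y to its left, z up, the work surface at z = 0. Lengths are in m, angles in rad, forces in N, time in s.
With the tool pointing down it reaches from about 0.35 to 0.9 m from the base axis. Payload 8.1 kg.
Tool frame: the origin (TCP) lies between the finger pads; the fingertips stand 22 mm ahead of it and the grasp point (between the pads) lies 3 mm ahead of it (arm.tip_reach is the distance from the TCP to the fingertips, in m); z points along the fingers, y is the line along which they close (so a half turn about z gives the same grasp; the last joint's range is limited). The gripper opens to 92 mm and grips with 3 to 60 N. Pads are 19 mm wide; open, the fingers measure 130 mm over their backs; the gripper's body (75 mm by 190 mm) begins 47 mm behind the grasp point.
Start: joints at [1.192, 0.434, 0.025, 1.573, -0.012, 1.134, -0.075], TCP at [0.17, -0.601, 0.249] pointing down, gripper open.
Joint ranges: [-2.62, 2.62], [-0.44, 2.09], [-1.27, 1.32], [0.08, 2.57], [-1.32, 4.46], [0.12, 2], [-2.74, 2.74]. Speed limits (rad/s): [2.22, 2.22, 3.01, 3.01, 3.14, 3.14, 3.14].

## Interface

Orientations are given as a rotation vector (axis times angle).
In Python, from cell import telemetry, vision, job, arm gives the robot as it stands. The module is installed in compiled form; this text tells all that it offers.
- The arm moves only by the shell command python3 -m creep 'ROWS' [FORCE]. ROWS is text: rows parted by semicolons, each of 7 numbers parted by spaces: the finger opening in cm, from 0 to 9.18, then the shift along the tool's x, y, z in cm, then the turn, a rotation vector about the tool's x, y, z in degrees. A call has 1 to 5 rows; each row is the pose to reach, as a shift and turn from the pose commanded when the call began, along the tool's axes at that moment; what a row does not reach only later rows make up. A row lasts 1/8 s, in which the tool goes at most 62.5 mm and 10.7 degrees, less where a joint would pass 70% of its speed; a pose out of reach is approached as far as the arm can. A call with a gripper value outside its range is refused whole. The fingers move at their own pace and stop on an object; FORCE is the grip in N (left out, the last holds). Time passes only in rows, so rows that repeat a pose let the fingers close. It gives the time, the measured TCP pose, the force, the opening and the grip force at its end, in the units of the state.
- telemetry.observe(): the state, without advancing time (a new reading comes with each control period).
- vision.get_image(name): name is "scene" or "top"; returns the picture (400x640x3 uint8, red, green, blue); there is no depth.
- vision.camera_info(name): a dict with "fov_y" (degrees; the focal length in pixels is half the picture's height over the tangent of half this angle, whatever the lens; pixels are square), "cx", "cy" (the principal point, pixels), "extrinsics" (4x4, takes a point from camera to world coordinates). Camera axes: x right, y down, z forward; pixel columns grow to the right and rows downward; lengths in m; the calibration is good to about 2 mm. A picture is of the moment at which its call begins. camera_info takes no time and is no camera call.
- job.sign_off(): hands the job in; it is judged then, once.
The state is a dict: "clock": time; "joints": joint angles; "dq": joint speeds; "joint_efforts": joint torques, N m; "position": TCP position; "ee_rot": TCP orientation; "force": force on the tool from outside, world axes, zero at the start; "ft_torque": the same for the moment, N m; "width": opening from 0.0 (shut) to 1.0 (fully open); "gripper_force": force on a finger pad.
Only numpy, scipy, OpenCV 4.12 (cv2) and the standard library are available. Lean on these libraries where they do the work, as an engineer would, in place of code of your own. Each camera call takes 0.05 s, during which the arm holds its last target. There are 200 camera calls.

## Working session

There is one attempt and no reset: what is moved stays moved. The work goes in short steps, Python scripts to look and compute and a shell command to move; the robot and the scene stay as the last step left them, time stands still between calls to the robot, and variables do not carry over. Pictures are saved under pics/ and viewed, at most 14 in all, crops included, and the job is handed in when it is done.

```bash
mkdir -p pics; python3 - <<'E'
from cell import telemetry, vision
import cv2
for n in("scene","top"):
    im=vision.get_image(n); cv2.imwrite(f"pics/{n}0.png",im[:,:,::-1]); i=vision.camera_info(n); print(n,i)
print(telemetry.observe())
E
```

```text
scene {'fov_y': 51.41659993381655, 'cx': 328.0984897124872, 'cy': 196.93756922271652, 'extrinsics': array([[ 0.51564792,  0.71773375, -0.46793749,  1.10008442],
       [ 0.8566899 , -0.44067548,  0.2681185 , -0.33478408],
       [-0.01377088, -0.53913207, -0.84210865,  1.11947411],
       [ 0.        ,  0.        ,  0.        ,  1.        ]])}
top {'fov_y': 52.60351006993586, 'cx': 312.41570624734504, 'cy': 197.9891955186676, 'extrinsics': array([[ 0.01648218, -0.99547892,  0.09354176,  0.36927629],
       [-0.99986161, -0.01619878,  0.00378822,  0.00855411],
       [-0.00225583, -0.09359125, -0.99560815,  1.37998485],
       [ 0.        ,  0.        ,  0.        ,  1.        ]])}
{'clock': 0.1, 'joints': array([ 1.1923945 ,  0.43513899,  0.02497473,  1.57397662, -0.01160537,
        1.13400088, -0.07507377]), 'dq': array([-0.00093762, -0.00234195,  0.00049986, -0.00104405, -0.00169604,
        0.00045908, -0.00102217]), 'joint_efforts': array([ 4.89459882e-03, -6.69125390e+01,  9.89211537e-01, -3.15146184e+01,
       -6.03248924e-02,  3.74131452e-02,  1.32353631e-05]), 'position': array([ 0.1700403 , -0.60099448,  0.24804374]), 'ee_rot': array([-3.11044760e+00, -4.31600174e-01,  4.84980885e-04]), 'force': array([-0.43152023, -0.20536998,  0.26133754]), 'ft_torque': array([-0.05658559,  0.00195292, -0.00899637]), 'gripper_force': 0.0, 'width': 0.9971336864056805}
```

View pics/top0.png

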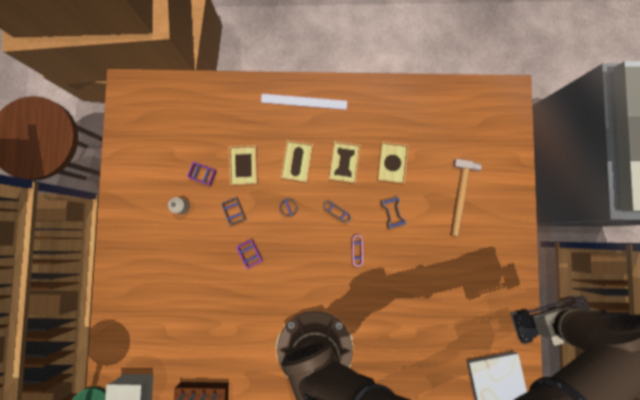

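View pics/scene0.png

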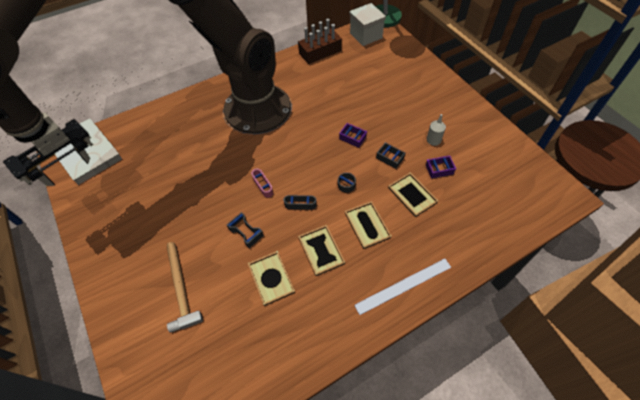

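The top picture shows, left to right: tray_rect (243,165), tray_strap (297,161), tray_waist (345,162) and tray_round (392,163). The dies are below them: rect (234,211), round (288,207), strap (337,211) and waist (393,212). The look-alikes are purple rects at (202,174) and (250,253), and a pink strap at (358,250). The bottle is at (178,205) and the hammer at (463,197). I choose the blue-barred dark dies and will check them in crops.

```bash
python3 - <<'E'
import cv2
t=cv2.imread("pics/top0.png"); s=cv2.imread("pics/scene0.png")
cv2.imwrite("pics/c1.png",cv2.resize(t[135:235,215:415],None,fx=4,fy=4,interpolation=cv2.INTER_CUBIC))
cv2.imwrite("pics/c2.png",cv2.resize(s[140:310,220:440],None,fx=3.5,fy=3.5,interpolation=cv2.INTER_CUBIC))
E
```

```text
(no output)
```

View pics/c1.png

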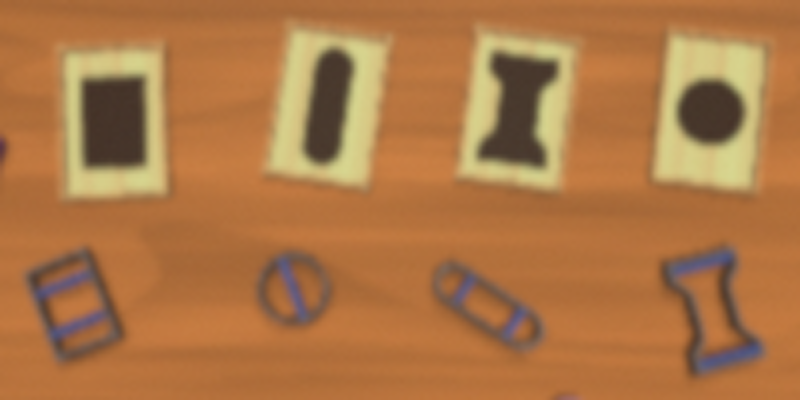

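View pics/c2.png

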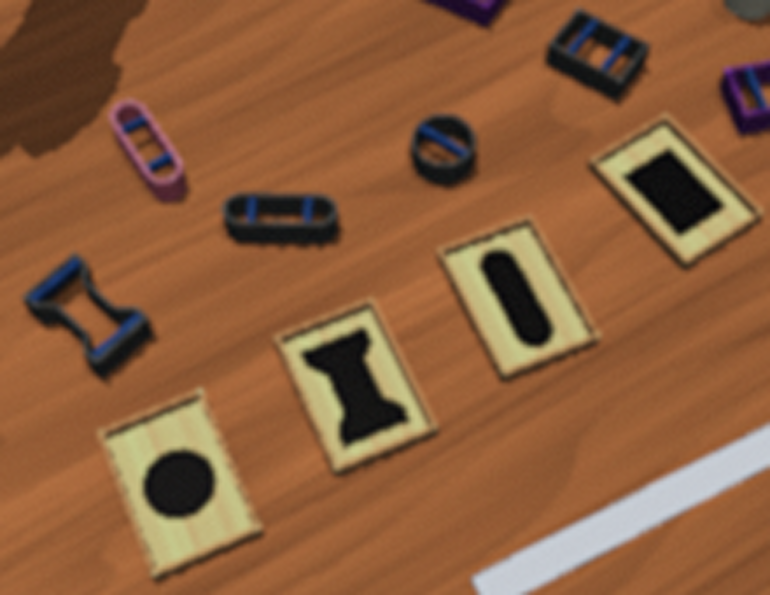

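The crops confirm the choices. The four dark dies with blue bars are at c1 pixels (75,305), (294,288), (488,306) and (714,310), and none of them is pink or purple. The silhouettes are at (114,121), (328,106), (518,110) and (711,111).

```bash
cat > h.py <<'E'
import cv2,numpy as np
from cell import vision
def K(i):
    f=200/np.tan(np.radians(i["fov_y"]/2)); return np.array([[f,0,i["cx"]],[0,f,i["cy"]],[0,0,1]])
def back(n,uv,z):
    i=vision.camera_info(n);T=i["extrinsics"]
    uv=np.atleast_2d(np.array(uv,float)); r=np.c_[uv,np.ones(len(uv))]@np.linalg.inv(K(i)).T@T[:3,:3].T
    return (T[:3,3]+r*((z-T[2,3])/r[:,2:]))[:,:2]
def proj(n,P):
    i=vision.camera_info(n);T=np.linalg.inv(i["extrinsics"]);c=np.atleast_2d(P)@T[:3,:3].T+T[:3,3]
    q=c@K(i).T; return q[:,:2]/q[:,2:]
def blob(n,im,seed,z,kind,r=24):
    """centre (mm) and long-axis angle (deg) of dark blob near seed pixel, at height z"""
    x0,y0=int(seed[0])-r,int(seed[1])-r; c=im[y0:y0+2*r,x0:x0+2*r]; S=4
    c=cv2.resize(c,None,fx=S,fy=S,interpolation=cv2.INTER_CUBIC).astype(int)
    R,B=c[...,2],c[...,0]
    m=((R<115) if kind=="sil" else (R-B<62)&(R<150)).astype(np.uint8)
    cs,_=cv2.findContours(m,cv2.RETR_EXTERNAL,cv2.CHAIN_APPROX_NONE)
    cs=[k for k in cs if cv2.contourArea(k)>250]
    k=min(cs,key=lambda k:np.hypot(*(k.reshape(-1,2).mean(0)-S*r)))
    p=(k.reshape(-1,2)+.5)/S-.5+[x0,y0]
    w=(back(n,p,z)*1e5).astype(np.int32).reshape(-1,1,2)
    M=cv2.moments(w); rc=cv2.minAreaRect(w)
    a=.5*np.degrees(np.arctan2(2*M['mu11'],M['mu20']-M['mu02']))
    return [round(float(v),1) for v in (M['m10']/M['m00']/100,M['m01']/M['m00']/100,a,rc[0][0]/100,rc[0][1]/100,rc[1][0]/100,rc[1][1]/100,rc[2])]
E
python3 - <<'E'
from h import *
t=cv2.imread("pics/top0.png"); s=cv2.imread("pics/scene0.png")
c1=lambda u,v:(215+u/4,135+v/4); c2=lambda u,v:(220+u/3.5,140+v/3.5)
for nm,a,b in [("rect",(114,121),(675,192)),("strap",(328,106),(516,298)),("waist",(518,110),(356,387)),("round",(711,111),(179,483))]:
    print("tray",nm,blob("top",t,c1(*a),.004,"sil"),blob("scene",s,c2(*b),.004,"sil",20))
for nm,a in [("rect",(75,305)),("round",(294,288)),("strap",(488,306)),("waist",(714,310))]:
    print("die",nm,blob("top",t,c1(*a),.02,"die"))
print("base",back("top",[314,345],0))
E
```

```text
tray rect [608.7, 254.7, 3.3, 608.6, 255.1, 75.8, 51.7, 2.0] [611.6, 254.2, 2.9, 611.7, 254.2, 79.6, 55.7, 3.3]
tray strap [625.4, 70.6, -7.7, 625.4, 70.7, 29.5, 97.3, 82.3] [627.9, 70.3, -7.9, 627.9, 70.5, 33.8, 102.4, 82.3]
tray waist [625.0, -93.2, -6.9, 624.9, -93.4, 54.8, 91.6, 82.5] [627.6, -93.3, -7.3, 627.7, -93.4, 59.4, 95.7, 82.9]
tray round [625.8, -258.8, -86.0, 625.7, -258.6, 51.4, 53.5, 0.9] [628.4, -259.0, -45.1, 628.4, -259.0, 57.6, 58.1, 62.5]
die rect [449.1, 280.6, 23.3, 449.0, 281.1, 83.0, 60.1, 23.4]
die round [465.2, 100.6, 20.4, 466.3, 95.7, 59.2, 58.3, 46.2]
die strap [453.6, -68.3, 57.0, 453.4, -68.5, 103.4, 36.5, 57.6]
die waist [453.4, -257.0, 15.9, 453.6, -257.8, 99.0, 64.8, 16.2]
base [[0.009992   0.00049655]]
```

```bash
cat >> h.py <<'E'
from scipy.spatial.transform import Rotation as Ro
from cell import telemetry
def plan(x,y,z,yaw):
    s=telemetry.observe(); R=Ro.from_rotvec(s["ee_rot"]); X=R.as_matrix()[:,0]; cur=np.degrees(np.arctan2(X[1],X[0]))
    yaw=cur+(yaw-cur+90)%180-90
    T=Ro.from_euler("z",yaw,degrees=True)*Ro.from_euler("x",180,degrees=True)
    d=R.inv().apply(np.array([x,y,z])-s["position"]*1000)/10; t=(R.inv()*T).as_rotvec(degrees=True)
    print("t",s["clock"],"pos",(s["position"]*1000).round(1),"yaw",round(cur,1),"F",s["force"].round(1),"w",round(s["width"]*91.8,1),"gf",round(s["gripper_force"],1),"j7",round(s["joints"][6],2))
    print("   shift",d.round(2),"turn",t.round(1),"rows",round(max(np.linalg.norm(d)/6.25,np.linalg.norm(t)/10.7),1))
E
python3 -c "
from h import *
plan(454.8,-257.3,120,16)"
```

```text
t 0.1 pos [ 170. -601.  248.] yaw 15.8 F [-0.4 -0.2  0.3] w 91.5 gf 0.0 j7 -0.08
   shift [ 36.76 -25.3   12.83] turn [-0.1  0.  -0.2] rows 7.4
```

```bash
python3 -m creep '9 6 -4 1 0 0 0;9 12 -8 3 0 0 0;9 17 -11.5 4 0 0 0;9 22 -15 5 0 0 0;9 27 -18.5 6 0 0 0'; python3 -c "
from h import *
plan(454.8,-257.3,120,16)"
```

```text
clock: 0.72
position: [0.3677, -0.3638, 0.1916]
ee_rot: [-3.112, -0.431, 0.0]
force: [1.0, 0.3, 0.6]
width: 0.981
gripper_force: 0.0
t 0.725 pos [ 367.7 -363.8  191.6] yaw 15.8 F [1.  0.3 0.6] w 90.1 gf 0.0 j7 -0.65
   shift [11.28 -7.88  7.16] turn [-0.   0.  -0.2] rows 2.5
```

```bash
python3 -m creep '7 5 -3.4 3.4 0 0 0;7 9.76 -6.8 6.8 0 0 0;7 9.76 -6.8 6.8 0 0 0;7 9.76 -6.8 6.8 0 0 0;7 9.76 -6.8 6.8 0 0 0'; python3 -c "
from h import *
plan(454.8,-257.3,37,16)
im=vision.get_image('top');cv2.imwrite('pics/t1.png',cv2.resize(im[140:260,330:490,::-1],None,fx=5,fy=5,interpolation=2))"
```

```text
clock: 1.35
position: [0.4415, -0.2753, 0.1247]
ee_rot: [3.111, 0.428, 0.0]
force: [0.3, 0.0, -0.8]
width: 0.765
gripper_force: 0.0
t 1.35 pos [ 441.5 -275.3  124.7] yaw 15.7 F [ 0.3  0.  -0.8] w 70.2 gf 0.0 j7 -0.91
   shift [ 1.77 -1.39  8.76] turn [ 0.1  0.  -0.3] rows 1.4
```

View pics/t1.png

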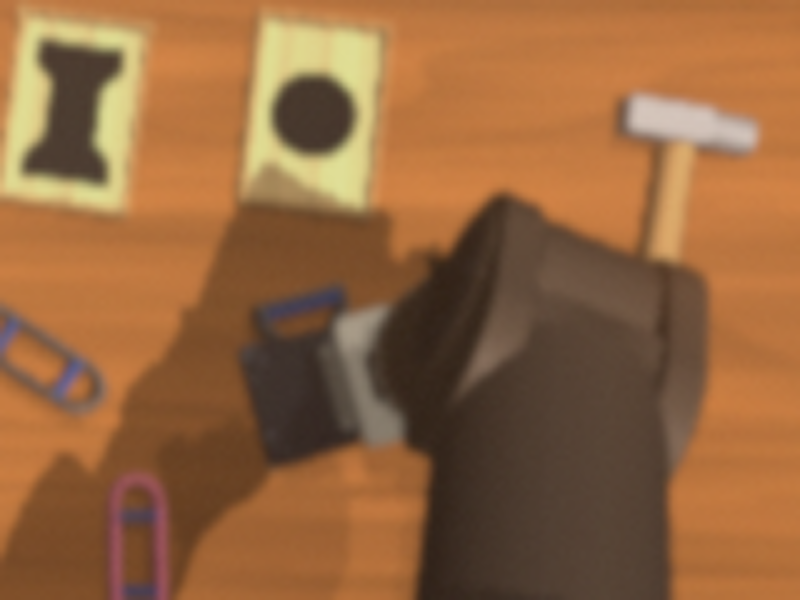

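The gripper body at crop (300,400) is short of the waist die, whose far bar shows at (305,300). I'll correct and settle.

```bash
python3 -m creep '7 1.77 -1.39 3 0 0 0;7 1.77 -1.39 3 0 0 0;7 1.77 -1.39 3 0 0 0;7 1.77 -1.39 3 0 0 0'; python3 -c "
from h import *
plan(454.8,-257.3,37,16)"
```

```text
clock: 1.9
position: [0.4554, -0.2567, 0.095]
ee_rot: [3.111, 0.429, 0.001]
force: [-0.7, -0.0, 0.3]
width: 0.763
gripper_force: 0.0
t 1.9 pos [ 455.4 -256.7   95. ] yaw 15.7 F [-0.7 -0.   0.3] w 70.0 gf 0.0 j7 -0.97
   shift [-0.07  0.04  5.8 ] turn [ 0.1 -0.  -0.3] rows 0.9
```

```bash
python3 -m creep '7 -0.05 0.05 2 0 0 0;7 -0.05 0.05 4 0 0 0;7 -0.05 0.05 5.4 0 0 0;7 -0.05 0.05 5.8 0 0 0;7 -0.05 0.05 5.8 0 0 0' 25; python3 -c "
from h import *
plan(454.8,-257.3,37,16)"; python3 -m creep '3 0 0 0 0 0 0;3 0 0 0 0 0 0;3 0 0 0 0 0 0;3 0 0 0 0 0 0;3 0 0 0 0 0 0' 25; python3 -c "
from h import *
plan(454.8,-257.3,120,16)"
```

```text
clock: 2.52
position: [0.4552, -0.2562, 0.0363]
ee_rot: [3.112, 0.431, 0.0]
force: [-0.4, 0.2, -0.5]
width: 0.761
gripper_force: 0.0
t 2.525 pos [ 455.2 -256.2   36.3] yaw 15.8 F [-0.4  0.2 -0.5] w 69.9 gf 0.0 j7 -0.98
   shift [-0.07  0.1  -0.07] turn [ 0.  -0.  -0.2] rows 0.0
clock: 3.15
position: [0.4552, -0.2561, 0.0362]
ee_rot: [3.112, 0.432, 0.0]
force: [0.0, 0.5, 2.9]
width: 0.39
gripper_force: 25.0
t 3.15 pos [ 455.2 -256.1   36.2] yaw 15.8 F [0.  0.5 2.9] w 35.8 gf 25.0 j7 -0.98
   shift [-0.07  0.1  -8.38] turn [ 0.  -0.  -0.2] rows 1.3
```

```bash
python3 -m creep '3 0 0 -2 0 0 0;3 0 0 -4 0 0 0;3 0 0 -6 0 0 0;3 0 0 -6 0 0 0'; python3 -c "
from h import *
plan(626.3,-93.3,80,-7.1)"
```

```text
clock: 3.65
position: [0.4557, -0.2563, 0.0969]
ee_rot: [3.111, 0.431, 0.003]
force: [-0.4, 1.0, -3.4]
width: 0.389
gripper_force: 25.0
t 3.65 pos [ 455.7 -256.3   96.9] yaw 15.8 F [-0.4  1.  -3.4] w 35.7 gf 25.0 j7 -0.96
   shift [ 20.85 -11.04   1.71] turn [ 0.1 -0.1 22.9] rows 3.8
```

```bash
python3 -m creep '3 5 -2.7 0 0 0 5.7;3 10 -5.4 0 0 0 11.4;3 15 -8 0.6 0 0 17;3 20 -10.5 1.4 0 0 22.9;3 20.85 -11.04 1.7 0 0 22.9'; python3 -m creep '3 0 0 0 0 0 0;3 0 0 0 0 0 0;3 0 0 0 0 0 0'; python3 -c "
from h import *
plan(626.3,-93.3,60,-7.1)"
```

```text
clock: 4.28
position: [0.6276, -0.0876, 0.077]
ee_rot: [-3.134, 0.186, 0.001]
force: [-0.3, -0.8, -3.7]
width: 0.388
gripper_force: 25.0
clock: 4.65
position: [0.6248, -0.0949, 0.0792]
ee_rot: [3.135, -0.198, -0.0]
force: [0.6, 0.6, -3.0]
width: 0.384
gripper_force: 25.0
t 4.65 pos [624.8 -94.9  79.2] yaw -7.2 F [ 0.6  0.6 -3. ] w 35.3 gf 25.0 j7 -1.64
   shift [ 0.13 -0.17  1.92] turn [ 0.   0.  -0.1] rows 0.3
```

```bash
python3 -m creep '3 0.13 -0.17 1.4 0 0 0;3 0.13 -0.17 1.4 0 0 0;3 0.13 -0.17 1.4 0 0 0;3 0.13 -0.17 1.4 0 0 0'; python3 -c "
from h import *
plan(626.3,-93.3,41,-7.1)
a=vision.get_image('top')[130:210,280:400,::-1];b=vision.get_image('scene')[200:290,260:380,::-1]
cv2.imwrite('pics/p1.png',np.hstack([cv2.resize(a,(400,267)),cv2.resize(b,(400,300))[:267]]))
cv2.imwrite('pics/p1.png',cv2.resize(b,(800,600),interpolation=2))"
```

```text
clock: 5.15
position: [0.6273, -0.0915, 0.0652]
ee_rot: [3.135, -0.195, 0.0]
force: [-1.1, -0.4, -2.8]
width: 0.39
gripper_force: 25.0
t 5.15 pos [627.3 -91.5  65.2] yaw -7.1 F [-1.1 -0.4 -2.8] w 35.8 gf 25.0 j7 -1.64
   shift [-0.08  0.19  2.42] turn [ 0. -0. -0.] rows 0.4
```

View pics/p1.png

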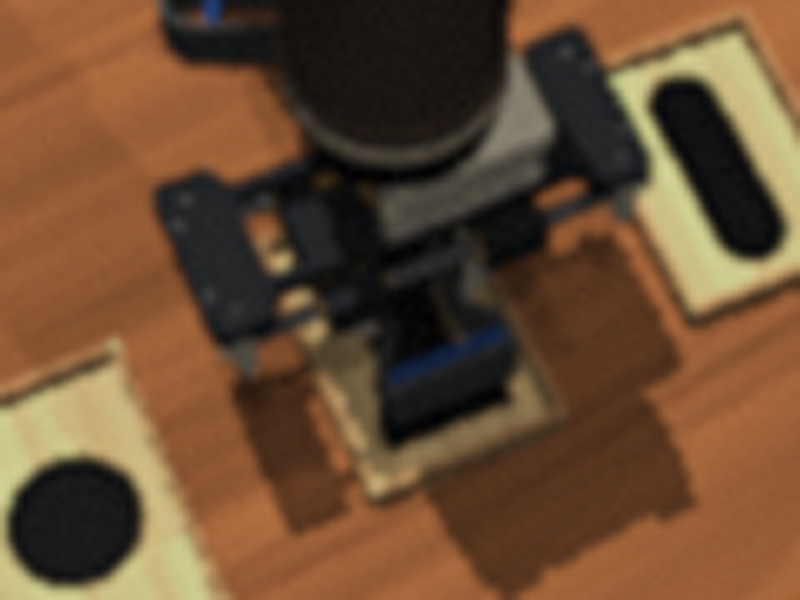

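The held waist die hangs over its tray, with the bottom edge of its end running from about (388,442) to (510,392) in the crop. I'll work out its offset along its length from that.

```bash
python3 -c "
from h import *
p=np.array([[388,442],[510,392],[386,388],[513,328]])/6.667+[260,200]
a=back('scene',p[:2],.029);c=np.radians(-7.1)
print(a,a.mean(0))
m=a.mean(0)*1000-[627.3,-91.5];print('along',m@[np.cos(c),np.sin(c)],'across',m@[-np.sin(c),np.cos(c)])"
python3 -m creep '3 0 0 1.2 0 0 0;3 0 0 1.2 0 0 0;3 0 0 1.2 0 0 0;3 0 0 1.2 0 0 0;3 0 0 1.2 0 0 0'; python3 -c "
from h import *
plan(626.3,-93.3,41,-7.1)"
```

```text
[[ 0.6783193  -0.13100947]
 [ 0.68567878 -0.07499079]] [ 0.68199904 -0.10300013]
along 55.70103526137824 across -4.651063307865632
clock: 5.88
position: [0.6273, -0.0915, 0.0533]
ee_rot: [3.136, -0.195, 0.001]
force: [0.6, 0.1, -2.8]
width: 0.39
gripper_force: 25.0
t 5.875 pos [627.3 -91.5  53.3] yaw -7.1 F [ 0.6  0.1 -2.8] w 35.8 gf 25.0 j7 -1.64
   shift [-0.08  0.19  1.23] turn [ 0. -0. -0.] rows 0.2
```

```bash
python3 -m creep '3 -0.08 0.19 0.7 0 0 0;3 -0.08 0.19 1.1 0 0 0;3 -0.08 0.19 1.2 0 0 0;3 -0.08 0.19 1.25 0 0 0;3 -0.08 0.19 1.25 0 0 0'; python3 -m creep '3 0 0 0 0 0 0;3 0 0 0 0 0 0'; python3 -c "
from h import *
plan(626.3,-93.3,40.5,-7.1)"
```

```text
clock: 6.5
position: [0.6263, -0.0932, 0.0406]
ee_rot: [-3.136, 0.195, -0.0]
force: [-0.7, -0.2, -2.5]
width: 0.386
gripper_force: 25.0
clock: 6.75
position: [0.6262, -0.0933, 0.0407]
ee_rot: [3.136, -0.195, 0.0]
force: [-0.7, 0.7, -2.7]
width: 0.388
gripper_force: 25.0
t 6.75 pos [626.2 -93.3  40.7] yaw -7.1 F [-0.7  0.7 -2.7] w 35.6 gf 25.0 j7 -1.64
   shift [0.01 0.   0.02] turn [ 0. -0. -0.] rows 0.0
```

Just above the floor. I'll lower 0.5 mm, release, rise, and head for the strap die.

```bash
python3 -m creep '3 0 0 0.06 0 0 0;3 0 0 0.06 0 0 0;5.5 0 0 0.06 0 0 0;5.5 0 0 0.06 0 0 0;5.5 0 0 0.06 0 0 0'; python3 -m creep '5.5 0 0 0 0 0 0;5.5 0 0 -2 0 0 0;5.5 0 0 -5 0 0 0;5.5 0 0 -6 0 0 0'; python3 -c "
from h import *
plan(454.8,-68.4,95,57.3)"
```

```text
clock: 7.38
position: [0.6262, -0.0933, 0.04]
ee_rot: [3.135, -0.195, 0.0]
force: [-0.2, -0.5, 0.2]
width: 0.592
gripper_force: 0.0
clock: 7.88
position: [0.6276, -0.0934, 0.1031]
ee_rot: [3.135, -0.195, 0.006]
force: [-0.5, 0.2, -0.4]
width: 0.597
gripper_force: 0.0
t 7.875 pos [627.6 -93.4 103.1] yaw -7.1 F [-0.5  0.2 -0.4] w 54.8 gf 0.0 j7 -1.63
   shift [-17.46  -0.34   0.74] turn [  0.1  -0.2 -64.4] rows 6.0
```

```bash
python3 -m creep '5.5 -3.5 0 0 0 0 -10.5;5.5 -7 0 0 0 0 -21;5.5 -10.5 0 0 0 0 -31.5;5.5 -14 -.2 .2 0 0 -42;5.5 -17.5 -.3 .5 0 0 -52'; python3 -m creep '5.5 0 0 0 0 0 -10;5.5 0 0 0 0 0 -12;5.5 0 0 0 0 0 -12;5.5 0 0 0 0 0 -12'; python3 -c "
from h import *
plan(454.8,-68.4,75,57.3)
im=vision.get_image('top');s=vision.get_image('scene')
cv2.imwrite('pics/t2r.png',im[:,:,::-1]);cv2.imwrite('pics/s2r.png',s[:,:,::-1])
a=cv2.resize(im[135:235,295:415,::-1],(600,500),interpolation=2)
cv2.imwrite('pics/t2.png',a)"
```

```text
clock: 8.5
position: [0.4519, -0.0685, 0.0954]
ee_rot: [2.899, 1.208, 0.001]
force: [-0.7, -0.1, 0.2]
width: 0.599
gripper_force: 0.0
clock: 9.0
position: [0.4533, -0.0687, 0.095]
ee_rot: [2.764, 1.493, 0.0]
force: [-0.7, 0.0, -0.1]
width: 0.6
gripper_force: 0.0
t 9.0 pos [453.3 -68.7  95. ] yaw 56.8 F [-0.7  0.  -0.1] w 55.0 gf 0.0 j7 -0.76
   shift [0.1  0.11 2.  ] turn [ 0.  -0.  -0.5] rows 0.3
```

View pics/t2.png

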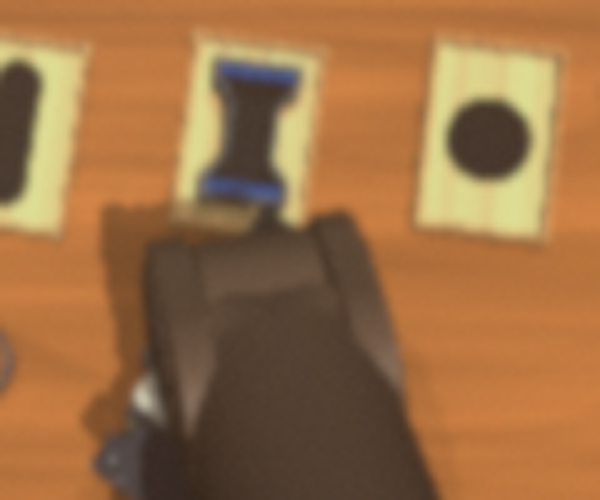

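The waist die sits in its tray, about (250,133) in the crop and on its silhouette. I'll measure it once the arm is clear, and grip the strap die now.

```bash
python3 -m creep '5.5 .1 .11 2 0 0 -0.5;5.5 .1 .11 4 0 0 -0.5;5.5 .1 .11 5.5 0 0 -0.5;5.5 .1 .11 5.8 0 0 -0.5;5.5 .1 .11 5.8 0 0 -0.5' 25; python3 -c "
from h import *
plan(454.8,-68.4,37,57.3)"; python3 -m creep '3 0 0 0 0 0 0;3 0 0 0 0 0 0;3 0 0 0 0 0 0;3 0 0 0 0 0 0' 25; python3 -m creep '3 0 0 -2 0 0 0;3 0 0 -4 0 0 0;3 0 0 -6 0 0 0;3 0 0 -6 0 0 0';python3 -c "
from h import *
plan(626.7,70.5,60,-7.8)"
```

```text
clock: 9.72
position: [0.4545, -0.0683, 0.0371]
ee_rot: [-2.756, -1.509, 0.0]
force: [0.0, 0.3, -0.4]
width: 0.598
gripper_force: 0.0
t 9.725 pos [454.5 -68.3  37.1] yaw 57.4 F [ 0.   0.3 -0.4] w 54.9 gf 0.0 j7 -0.81
   shift [0.01 0.03 0.01] turn [-0.   0.   0.1] rows 0.0
clock: 10.22
position: [0.4546, -0.0685, 0.0373]
ee_rot: [2.755, 1.508, 0.001]
force: [-0.5, -0.3, 6.1]
width: 0.367
gripper_force: 25.0
clock: 10.72
position: [0.455, -0.0686, 0.0978]
ee_rot: [2.755, 1.507, 0.003]
force: [-0.4, -0.8, -2.4]
width: 0.366
gripper_force: 25.0
t 10.725 pos [455.  -68.6  97.8] yaw 57.4 F [-0.4 -0.8 -2.4] w 33.6 gf 25.0 j7 -0.75
   shift [20.96  6.95  3.81] turn [ 0.1 -0.1 65.2] rows 6.1
```

```bash
python3 -m creep '3 4 1.4 0 0 0 10.5;3 8 2.8 0 0 0 21;3 12 4.2 0 0 0 31.5;3 16.5 5.6 0 0 0 42;3 20.96 6.95 0 0 0 52'; python3 -m creep '3 0 0 0 0 0 10;3 0 0 1 0 0 13.2;3 0 0 2 0 0 13.2;3 0 0 2 0 0 13.2;3 0 0 2 0 0 13.2'; python3 -m creep '3 0 0 0 0 0 0;3 0 0 0 0 0 0'; python3 -c "
from h import *
plan(626.7,70.5,41.5,-7.8)"
```

```text
clock: 11.35
position: [0.6262, 0.0714, 0.0952]
ee_rot: [3.137, 0.139, -0.003]
force: [-0.2, -0.9, -2.6]
width: 0.37
gripper_force: 25.0
clock: 11.98
position: [0.6258, 0.0705, 0.0768]
ee_rot: [3.134, -0.213, -0.0]
force: [0.3, -0.2, -1.5]
width: 0.367
gripper_force: 25.0
clock: 12.22
position: [0.626, 0.0706, 0.0773]
ee_rot: [-3.134, 0.214, -0.001]
force: [0.7, 0.5, -1.6]
width: 0.368
gripper_force: 25.0
t 12.225 pos [626.   70.6  77.3] yaw -7.8 F [ 0.7  0.5 -1.6] w 33.8 gf 25.0 j7 -1.91
   shift [0.07 0.   3.58] turn [-0. -0. -0.] rows 0.6
```

```bash
python3 -m creep '3 .07 0 1.8 0 0 0;3 .07 0 3 0 0 0;3 .07 0 3.5 0 0 0;3 .07 0 3.63 0 0 0;3 .07 0 3.63 0 0 0';python3 -c "
from h import *
plan(626.7,70.5,41.5,-7.8)"; python3 -m creep '3 0 0 0 0 0 0;5 0 0 0 0 0 0;5 0 0 0 0 0 0;5 0 0 0 0 0 0'; python3 -m creep '5 0 0 0 0 0 0;6 0 0 -2 0 0 0;7 0 0 -5 0 0 0;8 0 0 -6 0 0 0'; python3 -c "
from h import *
plan(467.5,95.7,80,0)"
```

```text
clock: 12.85
position: [0.6254, 0.0704, 0.0412]
ee_rot: [3.134, -0.214, -0.003]
force: [-7.3, -0.1, 13.1]
width: 0.367
gripper_force: 25.0
t 12.85 pos [625.4  70.4  41.2] yaw -7.8 F [-7.3 -0.1 13.1] w 33.7 gf 25.0 j7 -1.91
   shift [ 0.13 -0.03 -0.03] turn [ 0.   0.1 -0. ] rows 0.0
clock: 13.35
position: [0.6266, 0.0706, 0.0405]
ee_rot: [3.134, -0.214, 0.0]
force: [0.2, 0.5, 0.6]
width: 0.544
gripper_force: 0.0
clock: 13.85
position: [0.6275, 0.0708, 0.1023]
ee_rot: [-3.134, 0.214, -0.004]
force: [0.5, -0.5, 0.6]
width: 0.82
gripper_force: 0.0
t 13.85 pos [627.5  70.8 102.3] yaw -7.8 F [ 0.5 -0.5  0.6] w 75.3 gf 0.0 j7 -1.91
   shift [-16.2   -0.29   2.19] turn [-0.  -0.2 -7.8] rows 2.6
```

```bash
python3 -m creep '8.5 -5.5 -.1 0 0 0 -3;8.5 -11 -.2 0 0 0 -6;8.5 -16.2 -.29 0 0 0 -7.8;8.5 -16.2 -.29 0.5 0 0 -7.8;8.5 -16.2 -.29 0.5 0 0 -7.8'; python3 -m creep '8.5 0 0 0 0 0 0;8.5 0 0 0 0 0 0'; python3 -c "
from h import *
plan(467.5,95.7,80,0)
im=vision.get_image('top');s=vision.get_image('scene')
cv2.imwrite('pics/t3r.png',im[:,:,::-1]);cv2.imwrite('pics/s3r.png',s[:,:,::-1])
a=cv2.resize(im[130:230,265:415,::-1],(750,500),interpolation=2)
cv2.imwrite('pics/t3.png',a)
cv2.imwrite('pics/s3.png',cv2.resize(s[190:290,280:400,::-1],(720,600),interpolation=2))"
```

```text
clock: 14.48
position: [0.4668, 0.0955, 0.0954]
ee_rot: [3.142, -0.0, 0.0]
force: [0.6, -0.6, -0.3]
width: 0.922
gripper_force: 0.0
clock: 14.72
position: [0.4673, 0.0953, 0.0956]
ee_rot: [-3.142, 0.001, -0.001]
force: [0.6, 0.3, 0.1]
width: 0.926
gripper_force: 0.0
t 14.725 pos [467.3  95.3  95.6] yaw -0.0 F [0.6 0.3 0.1] w 85.0 gf 0.0 j7 -1.93
   shift [ 0.02 -0.04  1.56] turn [-0. -0. -0.] rows 0.2
```

View pics/t3.png

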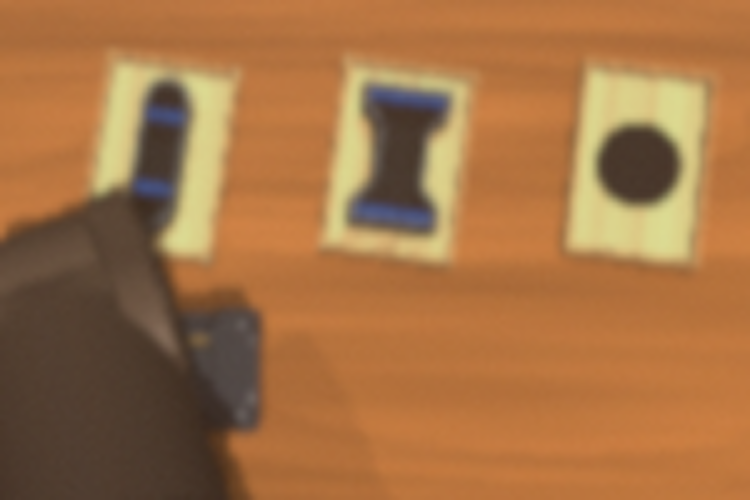

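View pics/s3.png

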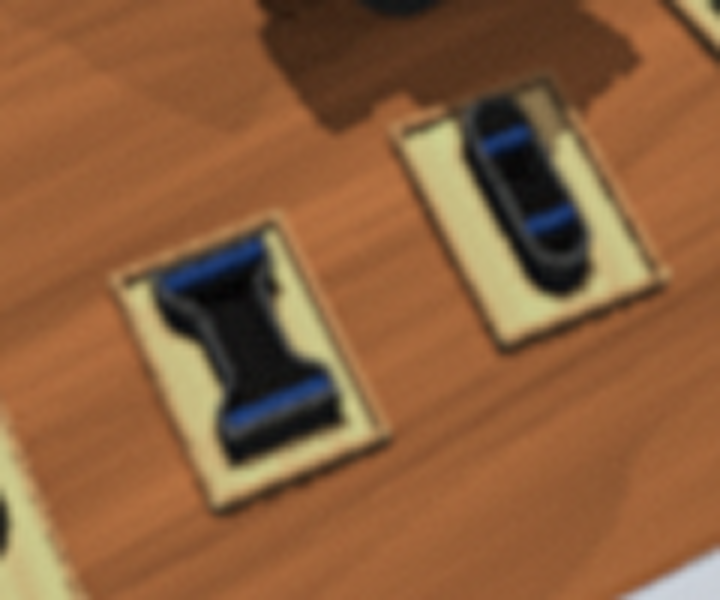

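Both dies sit flat on their silhouettes. The bars are at t3 (408,97)/(392,215) and (166,115)/(153,187), and at s3 (215,265)/(278,402) and (506,141)/(551,218).

```bash
python3 -c "
from h import *
for nm,a,b,tt,ts in [('waist',[[408,97],[392,215]],[[215,265],[278,402]],(625,-93.2),(627.6,-93.3)),('strap',[[166,115],[153,187]],[[506,141],[551,218]],(625.4,70.6),(627.9,70.3))]:
  for z in (.03,.036):
    A=back('top',np.array(a)/5+[265,130]-.4,z)*1e3;B=back('scene',np.array(b)/6+[280,190]-.42,z)*1e3
    print(nm,z,(A.mean(0)-tt).round(1),(B.mean(0)-ts).round(1),np.degrees(np.arctan2(*(A[0]-A[1])[::-1])).round(1),np.degrees(np.arctan2(*(B[1]-B[0])[::-1])).round(1))
t=cv2.imread('pics/t3r.png')
print(blob('top',t,(345,161.2),.02,'die'))
"
python3 -m creep '8.5 .02 -.04 2 0 0 0;8.5 .02 -.04 4 0 0 0;8.5 .02 -.04 5.5 0 0 0;8.5 .02 -.04 5.9 0 0 0;8.5 .02 -.04 5.9 0 0 0' 25; python3 -m creep '5 0 0 0 0 0 0;5 0 0 0 0 0 0;5 0 0 0 0 0 0;5 0 0 0 0 0 0' 25;python3 -c "
from h import *
plan(467.5,95.7,36.8,0)"
```

```text
waist 0.03 [-0.8  0.2] [-2.6  1.5] -7.1 -8.0
waist 0.036 [-1.9  0.7] [0.  0.1] -7.1 -8.0
strap 0.03 [-0.4 -1. ] [-2.3  1.6] -9.0 -6.5
strap 0.036 [-1.6 -1.2] [ 0.4 -0.6] -9.0 -6.5
[624.1, -92.8, -6.4, 623.8, -92.9, 60.4, 100.1, 83.3]
clock: 15.45
position: [0.4667, 0.0959, 0.0367]
ee_rot: [3.141, -0.0, -0.0]
force: [0.2, -0.1, -0.3]
width: 0.924
gripper_force: 0.0
clock: 15.95
position: [0.4668, 0.0959, 0.037]
ee_rot: [-3.141, 0.0, -0.001]
force: [-0.7, -0.7, 4.2]
width: 0.654
gripper_force: 25.0
t 15.95 pos [466.8  95.9  37. ] yaw -0.0 F [-0.7 -0.7  4.2] w 60.0 gf 25.0 j7 -1.94
   shift [0.07 0.02 0.02] turn [-0. -0. -0.] rows 0.0
```

The dies are placed within about 1 mm, and the round die is gripped at 60.0 mm. Lifting it towards its tray.

```bash
python3 -m creep '5 0 0 -2 0 0 0;5 0 0 -4 0 0 0;5 0 0 -6 0 0 0;5 0 0 -7 0 0 0;5 0 0 -7 0 0 0';  python3 -c "
from h import *
plan(627,-258.9,90,0)"
```

```text
clock: 16.58
position: [0.4668, 0.096, 0.1069]
ee_rot: [-3.141, -0.0, -0.001]
force: [-0.3, 0.1, -2.6]
width: 0.648
gripper_force: 25.0
t 16.575 pos [466.8  96.  106.9] yaw 0.0 F [-0.3  0.1 -2.6] w 59.5 gf 25.0 j7 -1.93
   shift [16.01 35.49  1.7 ] turn [-0.  -0.1  0. ] rows 6.2
```

```bash
python3 -m creep '5 2 5 0 0 0 0;5 4.5 10 0 0 0 0;5 7 15.5 0 0 0 0;5 9.5 21 0 0 0 0;5 12 26.5 0 0 0 0'; python3 -m creep '5 2 4.5 1 0 0 0;5 3.5 8 1.7 0 0 0;5 4 9 1.7 0 0 0;5 4 9 1.7 0 0 0;5 4 9 1.7 0 0 0'; python3 -m creep '5 0 0 0 0 0 0;5 0 0 0 0 0 0'; python3 -c "
from h import *
plan(627,-258.9,41,0)"
```

```text
clock: 17.2
position: [0.5867, -0.1708, 0.1054]
ee_rot: [-3.141, -0.0, 0.002]
force: [0.8, 0.2, -1.8]
width: 0.657
gripper_force: 25.0
clock: 17.82
position: [0.6264, -0.257, 0.0894]
ee_rot: [-3.14, -0.003, 0.001]
force: [0.3, 0.0, -1.8]
width: 0.655
gripper_force: 25.0
clock: 18.08
position: [0.6267, -0.2582, 0.09]
ee_rot: [-3.142, -0.002, -0.001]
force: [-0.0, -0.4, -1.5]
width: 0.655
gripper_force: 25.0
t 18.075 pos [ 626.7 -258.2   90. ] yaw 0.1 F [-0.  -0.4 -1.5] w 60.1 gf 25.0 j7 -1.27
   shift [0.03 0.07 4.9 ] turn [-0.  -0.   0.1] rows 0.8
```

```bash
python3 -m creep '5 .03 .07 2 0 0 0;5 .03 .07 4 0 0 0;5 .03 .07 4.7 0 0 0;5 .03 .07 4.92 0 0 0;5 .03 .07 4.92 0 0 0';python3 -c "
from h import *
plan(627,-258.9,41,0)"; python3 -m creep '5 0 0 0 0 0 0;8 0 0 0 0 0 0;8 0 0 0 0 0 0;8 0 0 0 0 0 0;8 0 0 0 0 0 0'; python3 -m creep '8.5 0 0 -2 0 0 0;8.5 0 0 -5 0 0 0;8.5 0 0 -7 0 0 0;8.5 0 0 -7 0 0 0'; python3 -c "
from h import *
plan(450.4,280.8,100,23.3)"
```

```text
clock: 18.7
position: [0.6253, -0.2592, 0.0407]
ee_rot: [-3.14, 0.0, 0.005]
force: [-9.0, 3.2, 13.3]
width: 0.652
gripper_force: 25.0
t 18.7 pos [ 625.3 -259.2   40.7] yaw -0.0 F [-9.   3.2 13.3] w 59.8 gf 25.0 j7 -1.27
   shift [ 0.17 -0.03 -0.03] turn [-0.1  0.2 -0. ] rows 0.0
clock: 19.32
position: [0.6269, -0.2599, 0.0403]
ee_rot: [3.142, -0.0, -0.0]
force: [-0.5, 0.7, 0.8]
width: 0.869
gripper_force: 0.0
clock: 19.82
position: [0.6282, -0.2603, 0.1132]
ee_rot: [3.14, -0.0, 0.006]
force: [0.5, -0.1, 0.2]
width: 0.923
gripper_force: 0.0
t 19.825 pos [ 628.2 -260.3  113.2] yaw -0.0 F [ 0.5 -0.1  0.2] w 84.8 gf 0.0 j7 -1.27
   shift [-17.8  -54.11   1.17] turn [  0.1  -0.2 -23.3] rows 9.1
```

```bash
python3 -m creep '8.5 -2 -5.5 0 0 0 -4;8.5 -4 -11 0 0 0 -8;8.5 -6 -17 0 0 0 -12;8.5 -8 -23 0 0 0 -16;8.5 -9.5 -28 0 0 0 -16'; python3 -c "
from h import *
plan(450.4,280.8,100,23.3)"; python3 -c "
from h import *
t=vision.get_image('top')[:,:,::-1].copy(); s=vision.get_image('scene')[:,:,::-1].copy()
cv2.imwrite('pics/t4r.png',t);cv2.imwrite('pics/s4r.png',s)"
```

```text
clock: 20.45
position: [0.5304, 0.0224, 0.1101]
ee_rot: [-3.11, -0.44, 0.001]
force: [1.1, 0.7, 0.8]
width: 0.923
gripper_force: 0.0
t 20.45 pos [530.4  22.4 110.1] yaw 16.1 F [1.1 0.7 0.8] w 84.7 gf 0.0 j7 -1.51
   shift [ -0.51 -27.05   1.02] turn [-0.   0.  -7.2] rows 4.3
```

```bash
python3 -m creep '8.5 0 -6 0 0 0 -2;8.5 -.2 -12 0 0 0 -4;8.5 -.4 -18 .4 0 0 -6;8.5 -.5 -24 1 0 0 -7.2;8.5 -.5 -27 1 0 0 -7.2'; python3 -m creep '8.5 0 0 0 0 0 0;8.5 0 0 0 0 0 0;8.5 0 0 0 0 0 0'; python3 -c "
from h import *
plan(450.4,280.8,37,23.3)
s=vision.get_image('scene')[:,:,::-1]
cv2.imwrite('pics/s5.png',cv2.resize(s[120:210,340:460],(800,600),interpolation=2))"
```

```text
clock: 21.18
position: [0.4508, 0.2814, 0.0997]
ee_rot: [-3.075, -0.638, 0.002]
force: [0.3, -0.9, -0.4]
width: 0.926
gripper_force: 0.0
clock: 21.55
position: [0.4533, 0.2766, 0.1003]
ee_rot: [3.077, 0.628, -0.0]
force: [0.2, -0.1, 0.6]
width: 0.931
gripper_force: 0.0
t 21.55 pos [453.3 276.6 100.3] yaw 23.1 F [ 0.2 -0.1  0.6] w 85.4 gf 0.0 j7 -1.93
   shift [-0.1  -0.5   6.33] turn [ 0.   0.  -0.2] rows 1.0
```

View pics/s5.png

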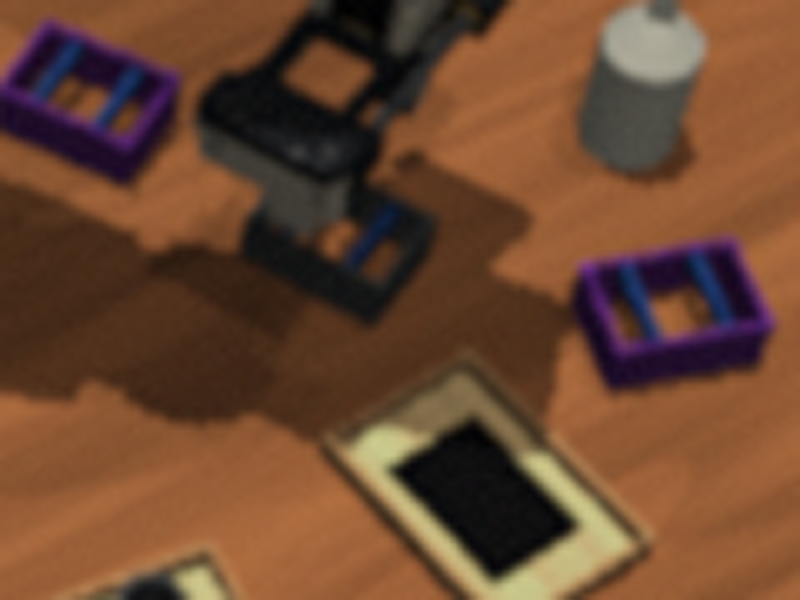

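The gripper is above the dark rect die, at about (340,255) in the crop. The bottle at (640,90) and the purple look-alikes at (90,100) and (680,310) are clear.

```bash
python3 -m creep '8.5 -.1 -.5 0.5 0 0 0;8.5 -.1 -.5 2.5 0 0 0;8.5 -.1 -.5 4.5 0 0 0;8.5 -.1 -.5 6 0 0 0;8.5 -.1 -.5 6.33 0 0 0' 25; python3 -m creep '8.5 0 0 0 0 0 0;8.5 0 0 0 0 0 0' ; python3 -c "
from h import *
plan(450.4,280.8,37,23.3)"; python3 -m creep '5 0 0 0 0 0 0;5 0 0 0 0 0 0;5 0 0 0 0 0 0;5 0 0 0 0 0 0' 25;python3 -c "
from h import *
plan(450.4,280.8,37,23.3)"; python3 -m creep '5 0 0 -2 0 0 0;5 0 0 -4 0 0 0;5 0 0 -5 0 0 0;5 0 0 -5 0 0 0';python3 -c "
from h import *
plan(610,254.5,80,3.1)"
```

```text
clock: 22.22
position: [0.4493, 0.2821, 0.0361]
ee_rot: [3.077, 0.631, -0.003]
force: [-0.4, -0.2, -0.4]
width: 0.928
gripper_force: 0.0
clock: 22.48
position: [0.4502, 0.2828, 0.0378]
ee_rot: [-3.077, -0.631, -0.002]
force: [-0.8, -0.1, 0.4]
width: 0.926
gripper_force: 0.0
t 22.475 pos [450.2 282.8  37.8] yaw 23.2 F [-0.8 -0.1  0.4] w 85.0 gf 0.0 j7 -1.97
   shift [-0.06  0.19  0.08] turn [-0.  -0.1 -0.1] rows 0.0
clock: 22.98
position: [0.4499, 0.2824, 0.0372]
ee_rot: [3.077, 0.631, 0.0]
force: [-0.6, -1.6, 1.5]
width: 0.609
gripper_force: 25.0
t 22.975 pos [449.9 282.4  37.2] yaw 23.2 F [-0.6 -1.6  1.5] w 55.9 gf 25.0 j7 -1.97
   shift [-0.02  0.16  0.02] turn [ 0.   0.  -0.1] rows 0.0
clock: 23.48
position: [0.45, 0.2827, 0.0875]
ee_rot: [-3.077, -0.631, -0.001]
force: [-0.2, 0.4, -2.5]
width: 0.609
gripper_force: 25.0
t 23.475 pos [450.  282.7  87.5] yaw 23.2 F [-0.2  0.4 -2.5] w 55.9 gf 25.0 j7 -1.95
   shift [13.59  8.89  0.76] turn [-0.  -0.  20.1] rows 2.6
```

```bash
python3 -m creep '5 4 2.7 0 0 0 7;5 8 5.4 0 0 0 14;5 11.5 7.5 .5 0 0 20;5 13.6 8.9 .7 0 0 20.1;5 13.6 8.9 .7 0 0 20.1'; python3 -m creep '5 0 0 0 0 0 0;5 0 0 0 0 0 0;5 0 0 0 0 0 0;5 0 0 0 0 0 0'; python3 -c "
from h import *
plan(610,254.5,41.2,3.1)"
```

```text
clock: 24.1
position: [0.6111, 0.2526, 0.0784]
ee_rot: [3.139, 0.081, -0.001]
force: [-1.0, -0.8, -2.3]
width: 0.605
gripper_force: 25.0
clock: 24.6
position: [0.6096, 0.2545, 0.0804]
ee_rot: [-3.14, -0.086, -0.0]
force: [-0.1, -0.4, -1.7]
width: 0.608
gripper_force: 25.0
t 24.6 pos [609.6 254.5  80.4] yaw 3.1 F [-0.1 -0.4 -1.7] w 55.8 gf 25.0 j7 -2.04
   shift [0.04 0.01 3.92] turn [-0. -0.  0.] rows 0.6
```

```bash
python3 -m creep '5 .04 .01 1.5 0 0 0;5 .04 .01 3 0 0 0;5 .04 .01 3.7 0 0 0;5 .04 .01 3.92 0 0 0;5 .04 .01 3.95 0 0 0';python3 -c "
from h import *
plan(610,254.5,41.2,3.1)"; python3 -m creep '5 0 0 0 0 0 0;8 0 0 0 0 0 0;8 0 0 0 0 0 0;8 0 0 0 0 0 0;8 0 0 0 0 0 0'; python3 -m creep '8.5 0 0 -2 0 0 0;8.5 0 0 -5 0 0 0;8.5 0 0 -10 0 0 0;8.5 0 0 -12 0 0 0'; python3 -c "
from h import *
plan(400,0,170,0)"
```

```text
clock: 25.22
position: [0.6094, 0.2538, 0.041]
ee_rot: [3.139, 0.085, -0.003]
force: [-6.3, -3.2, 12.0]
width: 0.612
gripper_force: 25.0
t 25.225 pos [609.4 253.8  41. ] yaw 3.1 F [-6.3 -3.2 12. ] w 56.1 gf 25.0 j7 -2.04
   shift [ 0.06 -0.07 -0.02] turn [ 0.1  0.1 -0. ] rows 0.0
clock: 25.85
position: [0.6103, 0.2543, 0.0406]
ee_rot: [3.14, 0.085, 0.0]
force: [0.4, 0.2, 0.4]
width: 0.872
gripper_force: 0.0
clock: 26.35
position: [0.6118, 0.255, 0.1656]
ee_rot: [-3.138, -0.085, -0.008]
force: [0.1, 0.2, -0.2]
width: 0.932
gripper_force: 0.0
t 26.35 pos [611.8 255.  165.6] yaw 3.1 F [ 0.1  0.2 -0.2] w 85.6 gf 0.0 j7 -2.03
   shift [-22.52  24.32  -0.62] turn [-0.1 -0.3  3.1] rows 5.3
```

```bash
python3 -m creep '8.5 -4.5 5 0 0 0 0;8.5 -9 10 0 0 0 0;8.5 -13.5 14.5 0 0 0 0;8.5 -18 19 0 0 0 0;8.5 -22 24 0 0 0 0'; python3 -m creep '8.5 0 0 0 0 0 0;8.5 0 0 0 0 0 0;8.5 0 0 0 0 0 0'; python3 -c "
from h import *
t=vision.get_image('top')[:,:,::-1].copy(); s=vision.get_image('scene')[:,:,::-1].copy()
cv2.imwrite('pics/t6r.png',t)
cv2.imwrite('pics/t6.png',cv2.resize(t[130:230,215:415],(800,400),interpolation=2))
cv2.imwrite('pics/s6.png',cv2.resize(s[140:310,230:450],(770,595),interpolation=2))
for nm,px,ref in [('rect',(243,165),(608.7,254.7)),('strap',(297,161),(625.4,70.6)),('waist',(345,162),(625,-93.2)),('round',(392.5,162.5),(625.8,-258.8))]:
    b=blob('top',t,px,.02,'die',19);print(nm,b,round(b[0]-ref[0],1),round(b[1]-ref[1],1))"
```

```text
clock: 26.98
position: [0.4104, 0.0122, 0.162]
ee_rot: [-3.14, -0.086, -0.003]
force: [1.0, -0.3, -0.4]
width: 0.926
gripper_force: 0.0
clock: 27.35
position: [0.4127, 0.0145, 0.1612]
ee_rot: [-3.14, -0.087, -0.002]
force: [0.1, 0.2, -0.5]
width: 0.93
gripper_force: 0.0
rect [608.2, 253.5, 4.0, 608.4, 253.2, 83.9, 59.5, 2.0] -0.5 -1.2
strap [624.0, 70.1, -7.0, 624.2, 70.2, 34.6, 106.5, 82.1] -1.4 -0.5
waist [624.0, -92.9, -6.5, 623.8, -92.9, 60.7, 100.4, 83.2] -1.0 0.3
round [624.8, -258.7, -59.4, 624.3, -258.9, 60.3, 65.2, 19.5] -1.0 0.1
```

View pics/t6.png

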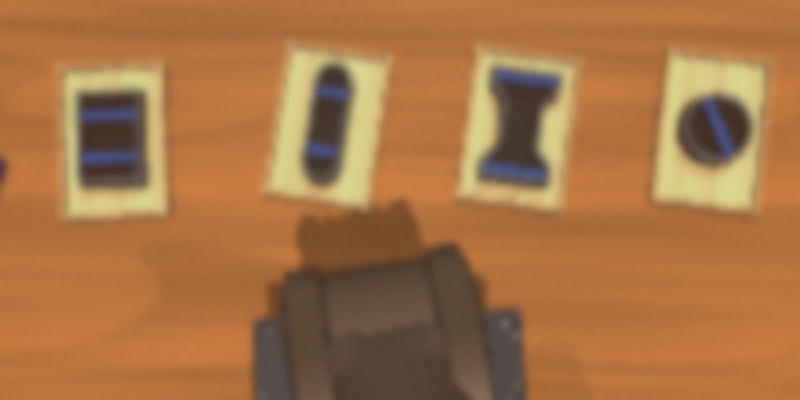

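View pics/s6.png

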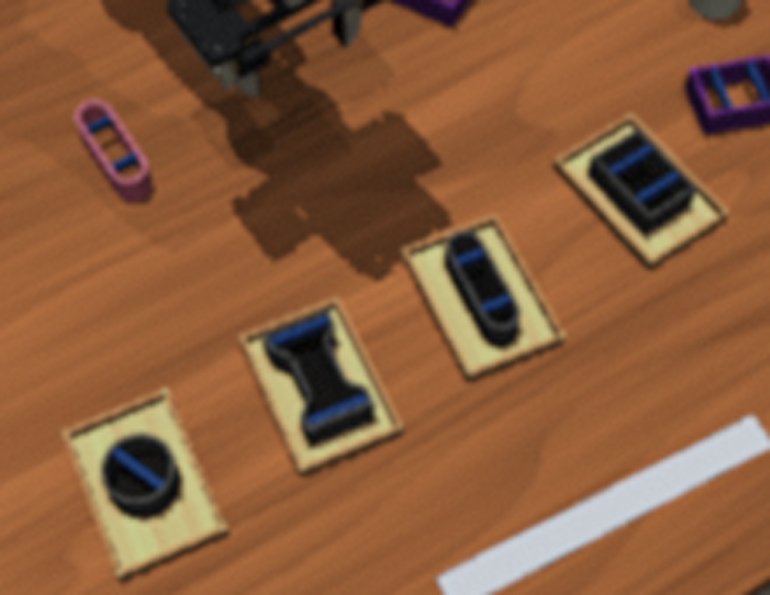

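The pictures show all four dies flat on their own silhouettes: t6 (112,138), (327,125), (517,128) and (713,130). The offsets are about 1 mm, no silhouette shows round the dies, and the look-alikes, bottle and hammer were not touched.

```bash
python3 -c "
from cell import job
print(job.sign_off())"
```

```text
the job is handed in; nothing more can be done
None
```

All four dies are in their matching trays, flat, released and about 1–1.5 mm from centre by the cameras; the job was handed in at about 27 s, with the glue bottle and hammer untouched.

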